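# Count three vials into the instrument box and close it

### The arm

A 7-joint arm with a two-finger parallel gripper is mounted at the origin on a cart in front of the work surface, level with it; the furniture and walls round the work are solid. World frame = base frame: x ahead of the robot, y to its left, z up, the work surface at z = 0. Lengths are in m, angles in rad, forces in N, time in s.
With the tool pointing down it reaches from about 0.425 to 0.825 m from the base axis. Payload 3.6 kg.
Tool frame: the origin (TCP) lies where the fingers leave the gripper's body, on its centre line; the fingertips stand 73 mm ahead of it and the grasp point (between the pads) lies 54 mm ahead of it; x points along the fingers, y is the direction in which the jaws open and shut, and the axes are right-handed (so a half turn about x gives the same grasp; the last joint's range is limited). The gripper opens to 85 mm and grips with 20 to 120 N. Pads are 22 mm wide; open, the fingers measure 114 mm over their backs; the gripper's body (76 mm by 85 mm) begins 54 mm behind the grasp point. The pads swing forward as they close: fully open they stand 13 mm farther back than shut.
Start: joints at [-1.266, 0.615, -0.013, 1.423, 0.008, 1.103, -0.04], TCP at [0.212, 0.615, 0.304] pointing down, gripper open.
Joint ranges: [-3.12, 3.12], [-0.3, 2.06], [-1.34, 1.32], [0.26, 2.42], [-1.36, 4.5], [0.01, 1.98], [-2.84, 2.84]. Speed limits (rad/s): [2.79, 2.79, 3.14, 3.14, 3.14, 3.14, 3.14].

### API

Orientations are given as a unit quaternion [x, y, z, w].
In Python, from station import arm, snapshot, camera_info, ticket gives the robot as it stands. Calls block until the motion is done:
- arm.movep(position, orientation): joint-space move of the TCP to a pose.
- arm.line_to(position, velocity=0.15, ori=None): straight line of the TCP; ori=None keeps the orientation; velocity is the mean speed in m/s.
- arm.move_j(angles): joint-space move.
- arm.move_gripper(opening, effort=None): opening from 0.0 (shut) to 1.0 (fully open); effort is the grip in N (None keeps the last); returns when the fingers have stopped.
- arm.pause(seconds).
- arm.ik(position, orientation): joint angles nearest the present ones, or None.
- snapshot(name): name is "scene" or "top" or "wrist"; returns the picture (384x512x3 uint8, blue, green, red); there is no depth.
- camera_info(name): a dict with "fx", "fy", "cx", "cy" (pixels), "R" (3x3) and "t" (3): a world point X has camera coordinates R X + t; the wrist camera has in their place "T_tool_cam" (4x4, takes a point from camera to tool coordinates, whose origin is the TCP and whose axes are the tool frame's). Camera axes: x right, y down, z forward; pixel columns grow to the right and rows downward; lengths in m; the calibration is good to about 2 mm. A picture is of the moment at which its call begins: read the wrist's pose just before it. camera_info takes no time and is no camera call.
A pose or a line that the arm cannot do raises arm.MotionError and nothing moves.
- ticket.finish_job(): hands the job in, once; it reports no verdict.
Readings, each from a call of its own:
- arm.read_time(): time.
- arm.read_joint_positions(): joint angles.
- arm.read_dq(): joint speeds.
- arm.read_effort(): joint torques, N m.
- arm.read_tool_pos(): TCP position.
- arm.read_eef_rot(): TCP orientation.
- arm.read_ft_force(): force on the tool from outside, world axes, zero at the start.
- arm.read_wrist_torque(): the same for the moment, N m.
- arm.read_opening(): opening from 0.0 (shut) to 1.0 (fully open).
Only numpy, scipy, OpenCV 4.12 (cv2) and the standard library are available. Lean on these libraries where they do the work, as an engineer would, in place of code of your own. Each camera call takes 0.05 s, during which the arm holds its last target.

### The job

Make up the deep steel box so that it holds exactly three of the small glass vials, all standing upright, and nothing else: one vial is in it already, and a taller dropper bottle has got in by mistake. The spare vial and the dropper bottle must stand upright in the shallow stock tray. Then set the loose steel lid squarely on the box, fully down, and leave the other things on the bench where they are.

Things in the scene. Friction and masses are not known exactly. Their poses are not given: they have to be found in the camera images.
- box: deep open steel box, fixed to the bench, 210 mm (its x) by 180 mm (its y) by 58 mm high, walls and floor 4 mm thick, small folded handles on its x ends; the origin is the centre of its underside, z up. One vial and the dropper bottle start inside it, near x = 52, y = 43 mm and x = -52, y = -43 mm of its frame, either way round
- stock_tray: shallow grey plastic tray, fixed, 220 (x) by 160 (y) mm, rim 10 mm high, wall and floor 4 mm thick; origin centre of underside, z up. Three vials start in it, near (-68, -36), (68, -36) and (-68, 36) mm of its frame; the rest is empty. It is on either side of the box, with the lid on the other
- lid_grip (a point): loose steel lid, 223 (x) by 193 mm (y), 0.25 kg, right way up on the bench; its 12 mm skirt goes over the outside of the box walls, 3.5 mm play each side, either way round. The point is the middle of its black bar handle, a 12 mm round bar 80 mm long along x, 45 mm above the skirt's foot, 30 mm above the plate; lid fully down, it is 91 mm above the box's underside
- vial1_mid (a point): clear glass serum vial with a white cap, one of four alike: 22 mm across, 44 mm tall, standing upright; the point is on its axis, half-way up (22 mm above its foot), z up; one starts in the box, three in the stock tray
- vial2_mid (a point): clear glass serum vial with a white cap, one of four alike: 22 mm across, 44 mm tall, standing upright; the point is on its axis, half-way up (22 mm above its foot), z up; one starts in the box, three in the stock tray
- vial3_mid (a point): clear glass serum vial with a white cap, one of four alike: 22 mm across, 44 mm tall, standing upright; the point is on its axis, half-way up (22 mm above its foot), z up; one starts in the box, three in the stock tray
- vial4_mid (a point): clear glass serum vial with a white cap, one of four alike: 22 mm across, 44 mm tall, standing upright; the point is on its axis, half-way up (22 mm above its foot), z up; one starts in the box, three in the stock tray
- stain_bottle_mid (a point): amber dropper bottle with a black pipette cap, 29 mm across its body (up to 45 mm above its foot; narrower above), 76 mm tall, upright; the point is on its axis, half-way up (38 mm above its foot), z up; it starts in the box
- wind_timer: bystander: round wind-up kitchen-style timer, 62 mm across, 34 mm high, behind the work; origin centre of underside
- labels: bystander: roll of labels lying flat, 62 mm across, 25 mm high, behind the work; origin centre of underside

How it is judged:
By the outcome, as a careful person would: the job done as asked, in the order asked, and still so for the second after the job is handed in, with the robot touching nothing.
It also fails if it takes over 72 s, if anything falls off the work surface, if the arm or the gripper's body presses on something with over 40 N, if the wrist force passes 120 N, or if a joint passes its speed limit or range.

## Working session

There is one attempt and no reset: what is moved stays moved. The work goes in short steps, each a Python script; the robot and the scene stay as the last script left them, time stands still between calls to the robot, and variables do not carry over. Pictures are saved under pics/ and viewed, and the job is handed in when it is done.

```bash
ls; mkdir -p pics; python3 - <<'E'
from station import arm, snapshot, camera_info
import cv2, numpy as np
np.set_printoptions(precision=4,suppress=True)
for n in ["scene","top"]:
    cv2.imwrite(f"pics/{n}0.png",snapshot(n)); print(n,camera_info(n))
print(camera_info("wrist")); print(arm.read_time(),arm.read_tool_pos(),arm.read_eef_rot())
E
```

```text
pics
scene {'fx': 390.5989951788375, 'fy': 390.5989951788375, 'cx': 254.94349692457072, 'cy': 192.37564010395354, 'R': array([[-0.7247, -0.6889, -0.0165],
       [-0.3268,  0.3646, -0.8719],
       [ 0.6067, -0.6265, -0.4894]]), 't': array([0.4319, 0.2533, 0.649 ])}
top {'fx': 437.91264172616445, 'fy': 437.91264172616445, 'cx': 260.4424340584692, 'cy': 195.34258903986574, 'R': array([[ 0.0503, -0.9987,  0.0039],
       [-0.9752, -0.0499, -0.2155],
       [ 0.2154,  0.007 , -0.9765]]), 't': array([-0.0263,  0.6057,  1.1087])}
{'fx': 286.27336170215403, 'fy': 286.27336170215403, 'cx': 258.492364156214, 'cy': 190.95655657967197, 'T_tool_cam': array([[ 0.0001, -0.3015,  0.9535, -0.07  ],
       [ 1.    ,  0.0013,  0.0003,  0.0002],
       [-0.0014,  0.9535,  0.3015, -0.0768],
       [ 0.    ,  0.    ,  0.    ,  1.    ]])}
0.1 [0.2116 0.6141 0.3028] [ 0.1159  0.6975 -0.1176  0.6973]
```

View pics/top0.png

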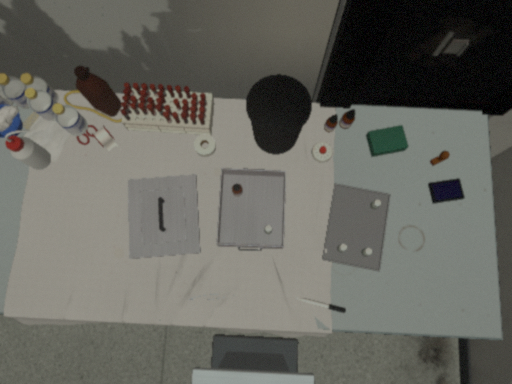

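View pics/scene0.png

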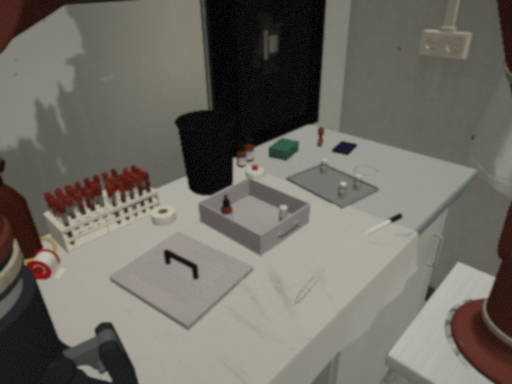

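```bash
cat > h.py <<'E'
from station import arm, snapshot, camera_info, ticket
import cv2, numpy as np
from scipy.spatial.transform import Rotation as Ro
np.set_printoptions(precision=4,suppress=True)
def ray(ci,uv,z):
    R,t=np.array(ci["R"]),np.array(ci["t"])
    d=R.T@np.array([(uv[0]-ci["cx"])/ci["fx"],(uv[1]-ci["cy"])/ci["fy"],1]); o=-R.T@t
    return o+d*(z-o[2])/d[2]
def proj(ci,X):
    c=np.array(ci["R"])@np.asarray(X)+ci["t"]; return np.array([ci["fx"]*c[0]/c[2]+ci["cx"],ci["fy"]*c[1]/c[2]+ci["cy"]])
def down(psi):
    y=np.array([np.cos(psi),np.sin(psi),0]); x=np.array([0,0,-1.]); 
    return Ro.from_matrix(np.c_[x,y,np.cross(x,y)]).as_quat()
def wristsnap(name):
    p=np.array(arm.read_tool_pos()); q=arm.read_eef_rot()
    im=snapshot("wrist"); ci=dict(camera_info("wrist"))
    T=np.eye(4); T[:3,:3]=Ro.from_quat(q).as_matrix(); T[:3,3]=p
    W=np.linalg.inv(T@np.array(ci["T_tool_cam"])); ci["R"]=W[:3,:3]; ci["t"]=W[:3,3]
    cv2.imwrite(f"pics/{name}.png",im); 
    import pickle; pickle.dump((im,ci),open(f"{name}.pkl","wb"))
    return im,ci
E
python3 - <<'E'
from h import *
im=cv2.imread("pics/top0.png"); ci=camera_info("top")
cv2.imwrite("pics/top0c.png",cv2.resize(im[155:275,115:400],None,fx=2.8,fy=2.8,interpolation=cv2.INTER_CUBIC))
for n,uv,z in [("box",(252,209),.058),("lid",(163,214),.045),("tray",(357,227),.01),("vA",(377,203),.048),("vB",(343,247),.048),("vC",(368,251),.048),("vBox",(268,229),.048),("bot",(237,189),.07)]:
    print(n,ray(ci,uv,z))
E
```

```text
box [0.5694 0.0252 0.058 ]
lid [0.5458 0.2651 0.045 ]
tray [ 0.5426 -0.267   0.01  ]
vA [ 0.6052 -0.3129  0.048 ]
vB [ 0.4811 -0.2217  0.048 ]
vC [ 0.4738 -0.2881  0.048 ]
vBox [ 0.519  -0.0203  0.048 ]
bot [0.6196 0.068  0.07  ]
```

View pics/top0c.png

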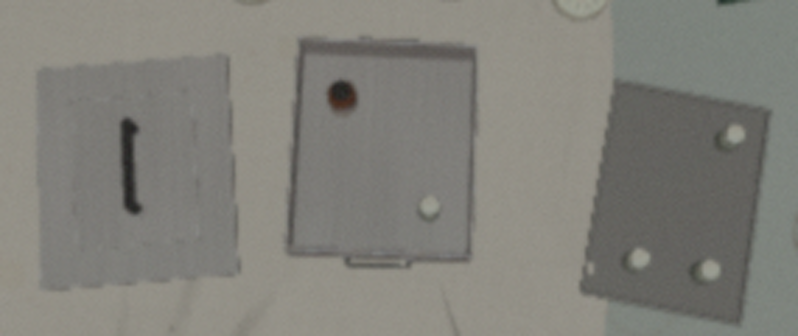

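```bash
python3 - <<'E'
from h import *
q=down(np.pi/2)
print(arm.ik([.53,.265,.27],q), arm.ik([.53,.265,.27],down(-np.pi/2)))
for n,p in [("wl",[.53,.26,.27]),("wb",[.54,.025,.27]),("wt",[.51,-.26,.27])]:
    arm.movep(p,q); arm.pause(.15); wristsnap(n+"1"); print(n,arm.read_time(),arm.read_tool_pos(),arm.read_joint_positions())
ims=[cv2.imread(f"pics/{n}1.png") for n in("wl","wb","wt")]
E
```

```text
[-0.4656  0.5584 -0.0558  1.6411  0.0365  0.9431  1.0365] [-0.9193  0.6466  0.7082  1.6561 -0.4781  1.0193 -1.6254]
wl 2.0417 [0.5295 0.2611 0.27  ] [-0.4609  0.5552 -0.0542  1.6474  0.0348  0.9398  1.0452]
wb 3.175 [0.5401 0.0273 0.27  ] [-0.0554  0.4835 -0.0522  1.7861  0.0303  0.8726  1.4536]
wt 4.4833 [ 0.5109 -0.258   0.2701] [ 0.4517  0.5284 -0.0337  1.6993  0.0203  0.9142  1.9844]
```

View pics/wl1.png

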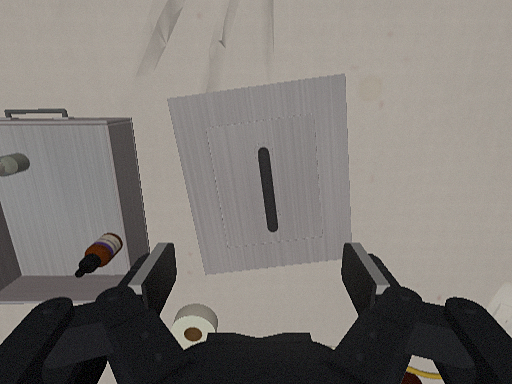

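View pics/wb1.png

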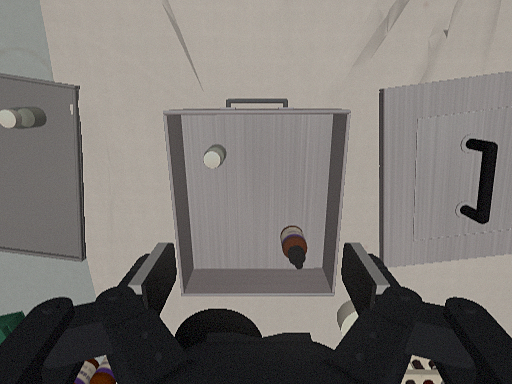

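View pics/wt1.png

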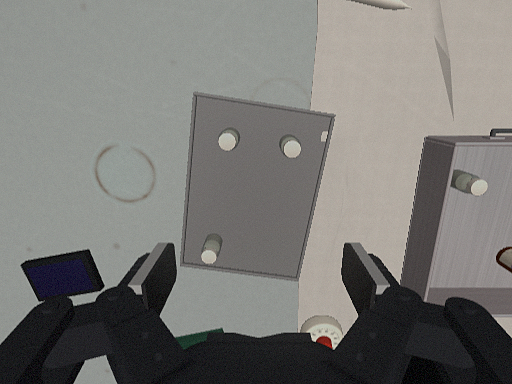

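```bash
python3 - <<'E'
import cv2,numpy as np
b=cv2.imread("pics/wb1.png");l=cv2.imread("pics/wl1.png");t=cv2.imread("pics/wt1.png")
z=lambda im,x,y:cv2.resize(im[y-25:y+25,x-33:x+33],None,fx=4,fy=4,interpolation=cv2.INTER_NEAREST)
def grid(im,pts,n): 
    c=[z(im,*p) for p in pts]; cv2.imwrite(n,np.vstack([np.hstack(c[:2]),np.hstack(c[2:])]))
grid(b,[(166,110),(349,110),(181,295),(335,295)],"pics/bc.png")
grid(l,[(168,98),(346,74),(206,273),(351,258)],"pics/lc.png")
grid(t,[(196,94),(334,116),(183,265),(297,279)],"pics/tc.png")
E
```

```text
(no output)
```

View pics/bc.png

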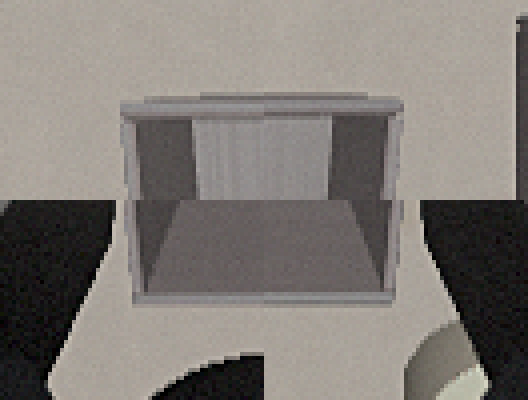

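View pics/lc.png

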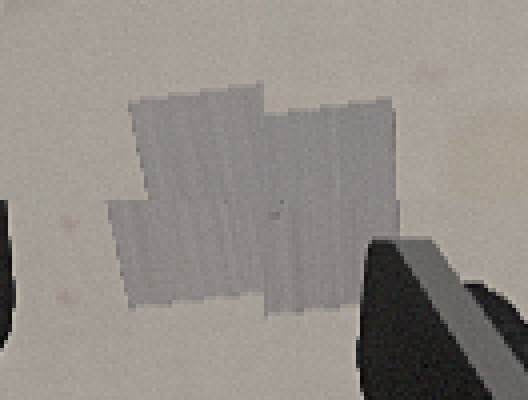

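View pics/tc.png

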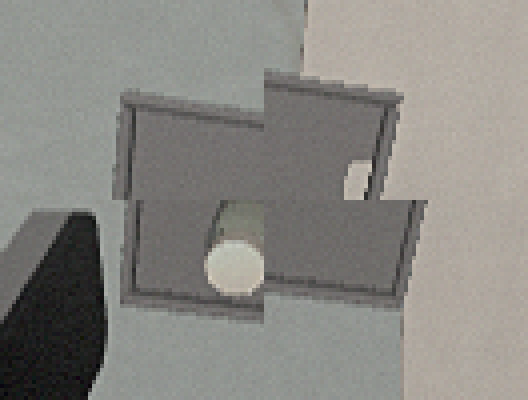

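```bash
python3 - <<'E'
from h import *
import pickle
B=pickle.load(open("wb1.pkl","rb"))[1];L=pickle.load(open("wl1.pkl","rb"))[1];T=pickle.load(open("wt1.pkl","rb"))[1]
def rep(n,ci,pts,z):
    P=[ray(ci,np.array(p)-.5,z)[:2] for p in pts]
    P=np.array(P); print(n,P.tolist())
    a,b,c,d=P # TL TR BL BR
    n_=np.linalg.norm
    print(" dims top %.4f bot %.4f left %.4f right %.4f"%(n_(a-b),n_(c-d),n_(a-c),n_(b-d)),"cen",P.mean(0))
    for e in (c-a,d-b): print("  x-yaw",np.degrees(np.arctan2(e[1],e[0])))
    for e in (b-a,d-c): print("  y-yaw",np.degrees(np.arctan2(-e[0],e[1])))
rep("box",B,[(163.25,110.25),(350.75,110),(181.5,296),(334.25,296)],.058)
rep("lid",L,[(167.5,98.5),(345,73.25),(205.25,274.75),(353,258.5)],.015)
rep("tray",T,[(193,92.5),(335.2,117),(180.5,266),(298,279.5)],.010)
im=pickle.load(open("wl1.pkl","rb"))[0]
g=im.max(2)
m=(g<75).astype(np.uint8); m[240:]=0;m[:,:200]=0
n,lab,st,ce=cv2.connectedComponentsWithStats(m)
i=1+np.argmax(st[1:,4]); print(st[i],ce[i]); c=cv2.minAreaRect(np.argwhere(lab==i)[:,::-1].astype(np.float32)); print(c)
bp=cv2.boxPoints(c); print("handle c",ray(L,c[0],.045),ray(L,c[0],.051))
pts=np.argwhere(lab==i)[:,::-1]; w=np.array([ray(L,p,.047)[:2] for p in pts]); 
u,s,v=np.linalg.svd(w-w.mean(0)); print(w.mean(0),np.degrees(np.arctan2(v[0,1],v[0,0])),np.ptp((w-w.mean(0))@v[0]))
# vials
for n,ci,f,z in [("tray",T,"wt1",.048),("box",B,"wb1",.048)]:
    im=pickle.load(open(f+".pkl","rb"))[0]; hsv=cv2.cvtColor(im,cv2.COLOR_BGR2HSV)
    m=((hsv[...,2]>185)).astype(np.uint8); k,lab,st,ce=cv2.connectedComponentsWithStats(m)
    for j in range(1,k):
        if 60<st[j,4]<600: print(n,st[j],ray(ci,st[j,:2]+st[j,2:4]/2-.5,z))
E
```

```text
box [[0.4724122836046738, -0.06287761055343957], [0.47115740319125426, 0.11480777691040109], [0.6811155420797402, -0.061415620788918206], [0.6802270213924293, 0.11696305225060405]]
 dims top 0.1777 bot 0.1784 left 0.2087 right 0.2091 cen [0.5762 0.0269]
  x-yaw 0.40135680523713746
  x-yaw 0.59063486856587
  y-yaw 0.40463741654480206
  y-yaw 0.2853932227257602
lid [[0.4504779567924713, 0.16269142817161836], [0.42447481969470674, 0.35197377799384394], [0.6701522499618059, 0.1918383226978646], [0.6453489757912851, 0.383089854580414]]
 dims top 0.1911 bot 0.1929 left 0.2216 right 0.2231 cen [0.5476 0.2724]
  x-yaw 7.557991379141489
  x-yaw 8.018883883360772
  y-yaw 7.822188221242603
  y-yaw 7.389404565312033
tray [[0.42602163191423836, -0.32949672671497443], [0.45103454563937734, -0.17230734818886256], [0.6422869913030079, -0.35980799221317533], [0.6621892963367854, -0.20403467945348636]]
 dims top 0.1592 bot 0.1570 left 0.2184 right 0.2135 cen [ 0.5454 -0.2664]
  x-yaw -7.978474688269835
  x-yaw -8.545126757883432
  y-yaw -9.0414425416466
  y-yaw -7.280922299536425
[258 148  20  84 908] [267.5033 188.8656]
((267.4307861328125, 189.44615173339844), (84.09555053710938, 11.411195755004883), 82.87498474121094)
handle c [0.5442 0.2715 0.045 ] [0.5423 0.2713 0.051 ]
[0.5436 0.2716] 7.7216080650723775 0.0946028919523011
tray [383   0  27   7  69] [ 0.3514 -0.1362  0.048 ]
tray [219 134  17  15  99] [ 0.4738 -0.2893  0.048 ]
tray [284 141  17  16 117] [ 0.481  -0.2231  0.048 ]
tray [471 180  16  15 157] [ 0.5211 -0.0226  0.048 ]
tray [403 189  12  72  75] [ 0.5649 -0.0901  0.048 ]
tray [202 251  14  12  69] [ 0.6063 -0.3143  0.048 ]
tray [307 324  42  25 340] [ 0.7202 -0.168   0.048 ]
box [341 311  17  25 116] [0.7287 0.1427 0.048 ]
```

```bash
python3 - <<'E'
from h import *
import pickle
im,B=pickle.load(open("wb1.pkl","rb")); iL,L=pickle.load(open("wl1.pkl","rb"))
cv2.imwrite("pics/bz.png",np.hstack([cv2.resize(im[215:280,265:330],None,fx=6,fy=6,interpolation=0),cv2.resize(iL[225:290,70:135],None,fx=6,fy=6,interpolation=0)]))
C=np.array([.5762,.0269,.004])
for s in(1,): 
  for z in(.004,.049,.08): print(z,proj(B,[.628,.070,z]),proj(L,[.628,.070,z]))
E
```

```text
0.004 [290.3664 234.1267] [110.9977 241.0618]
0.049 [294.5893 251.6682] [ 91.8334 259.3363]
0.08 [298.2068 266.6949] [ 75.4471 274.9618]
```

View pics/bz.png

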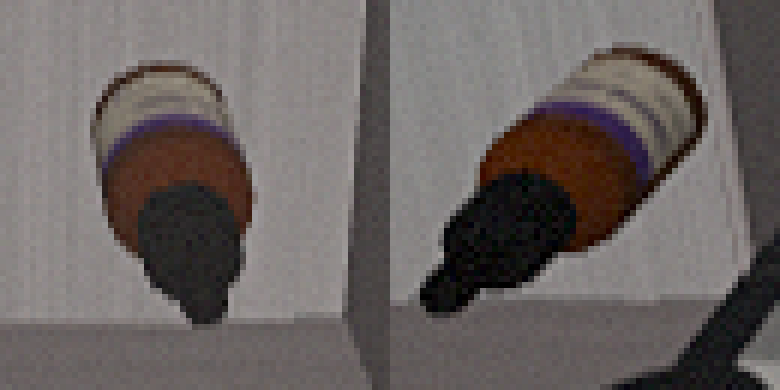

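```bash
cat >> h.py <<'E'
PSI=np.pi/4
def settle(p,tol=.0015):
    pass
def pick(xy,z,psi=PSI,open_=.53,zh=.17,eff=30,first=None):
    q=down(psi)
    arm.movep([*xy,zh],q) 
    arm.line_to([*xy,z],.15); arm.pause(.1); e=np.array(arm.read_tool_pos())
    arm.move_gripper(arm_close,effort=eff) if False else arm.move_gripper(0.0,effort=eff)
    print("pick",e,"open",arm.read_opening(),"t",arm.read_time(),"F",arm.read_ft_force())
    arm.line_to([*xy,zh],.2)
def place(xy,z,psi=PSI,zh=.17,open_=.53):
    q=down(psi)
    arm.movep([*xy,zh],q); arm.line_to([*xy,z+.006],.15); arm.line_to([*xy,z],.03); arm.pause(.1)
    print("place",np.array(arm.read_tool_pos()),arm.read_opening(),"F",arm.read_ft_force())
    arm.move_gripper(open_); arm.line_to([*xy,zh],.2); print("t",arm.read_time())
E
python3 - <<'E'
from h import *
q=down(PSI)
for n,p in dict(b=(.627,.069),s=(.612,-.247),B=(.481,-.223),C=(.474,-.289),p=(.60,-.0)).items():
    print(n,arm.ik([*p,.18],q),arm.ik([*p,.085],q))
arm.move_gripper(.53); print(arm.read_opening(),arm.read_time())
E
```

```text
b [-0.2436  0.7222  0.1691  1.6207 -0.1539  0.8118  0.7756] [-0.2342  0.8529  0.1537  1.6716 -0.1963  0.6322  0.8118]
s [ 0.2605  0.7609  0.1602  1.5286 -0.1452  0.8638  1.2571] [ 0.2818  0.8831  0.122   1.5788 -0.1485  0.6887  1.2598]
B [ 0.2967  0.597   0.1456  1.9118 -0.1366  0.6423  1.3124] [ 0.3353  0.7546  0.0888  1.9652 -0.147   0.4278  1.3194]
C [ 0.4115  0.6265  0.1499  1.8425 -0.1393  0.6827  1.427 ] [ 0.4467  0.776   0.0968  1.8948 -0.1478  0.4776  1.4327]
p [-0.1377  0.6823  0.1654  1.7136 -0.1516  0.7582  0.887 ] [-0.122   0.8204  0.1409  1.7648 -0.1915  0.5697  0.9216]
0.5283191326882125 4.9583
```

```bash
python3 - <<'E'
from h import *
pick((.627,.069),.088,zh=.2)
wristsnap("g1")
E
```

```text
pick [0.6279 0.0689 0.0894] open 0.3240994896971028 t 7.575 F [-0.2387 -0.2993  4.4983]
```

View pics/g1.png

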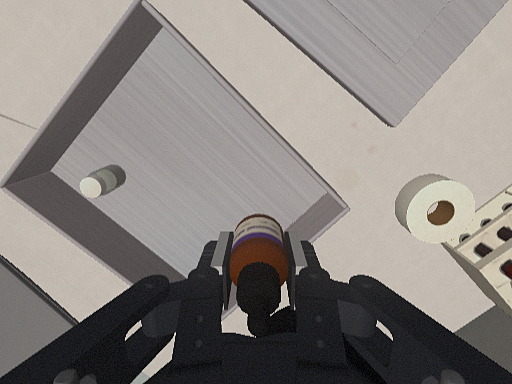

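```bash
python3 - <<'E'
from h import *
place((.612,-.247),.0885,zh=.2)
wristsnap("g2")
pick((.481,-.223),.080)
place((.600,-.010),.0805)
wristsnap("g3")
E
```

```text
place [ 0.6127 -0.2473  0.0893] 0.3253870596057237 F [ 0.8842 -0.3857  3.1016]
t 11.8667
pick [ 0.4819 -0.2234  0.081 ] open 0.24478368311269316 t 13.7083 F [0.427  0.5804 5.2949]
place [ 0.6005 -0.01    0.081 ] 0.24619008955934643 F [-0.0286 -0.7478  0.4006]
t 17.3917
```

View pics/g2.png

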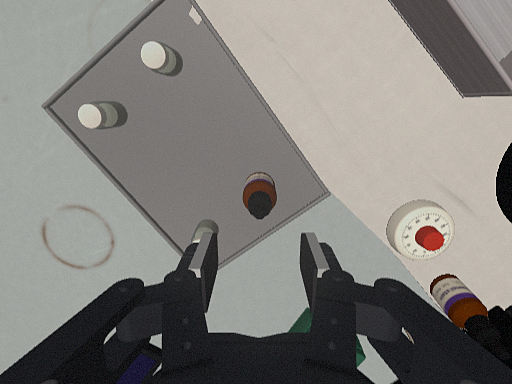

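View pics/g3.png

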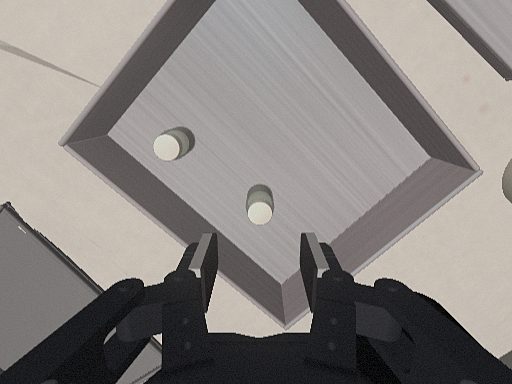

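The bottle stands upright in the tray at about (260,195) in g2. The first vial stands upright in the box at about (260,205) in g3. Next is the second vial.

```bash
python3 - <<'E'
from h import *
pick((.474,-.2895),.080)
place((.600,.065),.0805)
arm.movep([.54,.025,.27],down(np.pi/2)); arm.pause(.3); wristsnap("wb2")
arm.movep([.515,.265,.27],down(np.pi/2)); arm.pause(.3); wristsnap("wl2"); print(arm.read_tool_pos(),arm.read_time())
E
```

```text
pick [ 0.4748 -0.2897  0.0811] open 0.24406818330547098 t 19.8 F [-0.1297  0.4748  5.7297]
place [0.6005 0.065  0.081 ] 0.244306298012777 F [1.3799 0.658  2.5766]
t 23.9167
[0.5154 0.2639 0.27  ] 26.25
```

View pics/wb2.png

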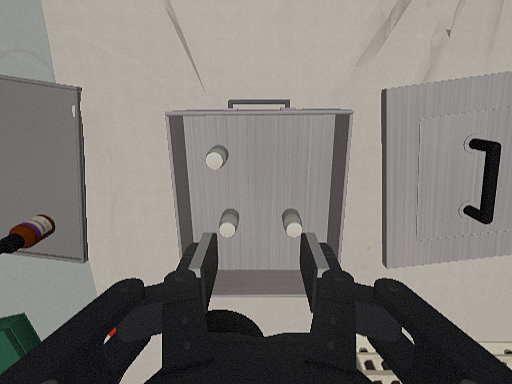

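View pics/wl2.png

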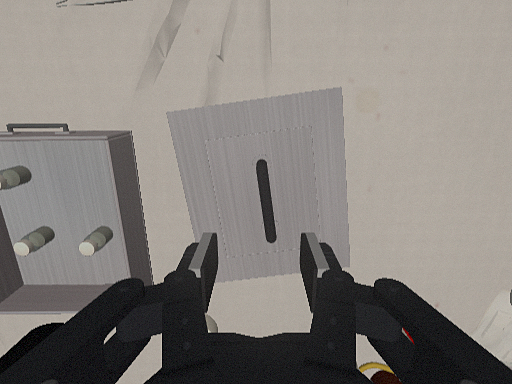

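```bash
cat >> h.py <<'E'
def edge(im,p,q,w=5,sides=(.08,.92)):
    g=cv2.GaussianBlur(cv2.cvtColor(im,cv2.COLOR_BGR2GRAY).astype(np.float32),(0,0),.8)
    p,q=np.array(p,float),np.array(q,float); d=(q-p)/np.linalg.norm(q-p); n=np.array([-d[1],d[0]])
    s=np.arange(-w,w+.01,.25); pts=[]
    for f in np.linspace(*sides,60):
        c=p+f*(q-p); xy=(c+s[:,None]*n).astype(np.float32)
        v=cv2.remap(g,xy[:,0][None],xy[:,1][None],cv2.INTER_LINEAR)[0]
        gr=np.abs(np.gradient(v)); pts.append(c+s[np.argmax(gr)]*n)
    vx,vy,x,y=cv2.fitLine(np.array(pts,np.float32),cv2.DIST_WELSCH,0,.01,.01).ravel()
    r=np.abs((np.array(pts)-[x,y])@[-vy,vx]); print("  res med %.2f"%np.median(r))
    return np.array([-vy,vx,vy*x-vx*y])
def inter(a,b):
    c=np.cross(a,b); return c[:2]/c[2]
E
python3 - <<'E'
from h import *
import pickle
def rep(n,ci,pts,z):
    P=np.array([ray(ci,np.array(p),z)[:2] for p in pts]); a,b,c,d=P; n_=np.linalg.norm
    print(n,np.array(pts).tolist()); print(" dims top %.4f bot %.4f left %.4f right %.4f"%(n_(a-b),n_(c-d),n_(a-c),n_(b-d)),"cen",P.mean(0))
    print("  yaw",[round(np.degrees(np.arctan2(e[1],e[0])),2) for e in(c-a,d-b)],[round(np.degrees(np.arctan2(-e[0],e[1])),2) for e in(b-a,d-c)])
def quad(im,tl,tr,bl,br,sb,sl=(.08,.92),sr=(.08,.92)):
    t=edge(im,tl,tr,4);b=edge(im,bl,br,4,sb);l=edge(im,tl,bl,4,sl);r=edge(im,tr,br,4,sr)
    return inter(t,l),inter(t,r),inter(b,l),inter(b,r)
im,ci=pickle.load(open("wb1.pkl","rb")); rep("box1",ci,quad(im,(163,110),(350,109.5),(181,295.5),(334,295.5),(.1,.9),(.05,.65),(.05,.65)),.058)
im,ci=pickle.load(open("wb2.pkl","rb")); rep("box2",ci,quad(im,(165.5,110),(352.5,109.5),(183,296.5),(337,297),(.01,.1) if 0 else (.1,.14),(.05,.65),(.05,.65)),.058)
im,ci=pickle.load(open("wl1.pkl","rb")); rep("lid1",ci,quad(im,(167,98),(344.5,73),(205,274.5),(353,258.5),(.05,.85),(.05,.92),(.05,.85)),.015)
im,ci=pickle.load(open("wl2.pkl","rb")); rep("lid2",ci,quad(im,(166.5,112.5),(342,87),(204,284),(351,268),(.2,.6),(.05,.7),(.05,.85)),.015)
# bar axis from wl2
E
```

```text
res med 0.26
  res med 0.11
  res med 0.25
  res med 0.20
box1 [[165.30548095703125, 107.83280181884766], [347.2705078125, 107.23396301269531], [183.19065856933594, 292.2433776855469], [331.2618713378906, 292.376953125]]
 dims top 0.1721 bot 0.1722 left 0.2060 right 0.2068 cen [0.5731 0.0267]
  yaw [np.float64(0.49), np.float64(0.53)] [np.float64(0.51), np.float64(0.23)]
  res med 0.32
  res med 0.71
  res med 0.17
  res med 0.24
box2 [[167.6271209716797, 109.60387420654297], [349.95770263671875, 107.23738098144531], [183.65875244140625, 273.08892822265625], [320.8464050292969, 457.486083984375]]
 dims top 0.1720 bot 0.3549 left 0.1779 right 0.4887 cen [0.6367 0.0275]
  yaw [np.float64(0.49), np.float64(0.62)] [np.float64(0.82), np.float64(-60.31)]
  res med 0.45
  res med 0.22
  res med 0.15
  res med 0.23
lid1 [[166.20240783691406, 98.20538330078125], [345.0423583984375, 72.52261352539062], [204.762939453125, 274.53363037109375], [351.8247985839844, 257.1342468261719]]
 dims top 0.1925 bot 0.1921 left 0.2219 right 0.2218 cen [0.5474 0.2721]
  yaw [np.float64(7.77), np.float64(7.66)] [np.float64(7.89), np.float64(7.93)]
  res med 0.46
  res med 0.24
  res med 0.20
  res med 0.21
lid2 [[165.4923858642578, 111.58879852294922], [341.7541198730469, 86.34111022949219], [204.38648986816406, 283.56884765625], [349.96185302734375, 266.1018371582031]]
 dims top 0.1925 bot 0.1924 left 0.2221 right 0.2214 cen [0.5474 0.2721]
  yaw [np.float64(7.72), np.float64(7.7)] [np.float64(7.7), np.float64(7.89)]
```

```bash
python3 - <<'E'
from h import *
psi=np.pi/2+np.radians(7.75); xy=(.5474,.2721)
print(arm.ik([*xy,.099],down(psi)))
pick(xy,.099,psi=psi,zh=.2,eff=90)
print(arm.read_opening(),arm.read_ft_force(),arm.read_wrist_torque(),arm.read_tool_pos())
q=down(np.pi/2+np.radians(.45)); arm.movep([.5762,.0268,.2],q); arm.pause(.4); wristsnap("lh"); print(arm.read_tool_pos(),arm.read_time())
E
```

```text
[-0.4616  0.806  -0.0589  1.7219  0.0736  0.6159  1.1435]
pick [0.5482 0.2726 0.1006] open 0.1045007747399412 t 28.0083 F [-0.987  -0.9216  5.3687]
0.10736648404065417 [-0.1088 -0.7074 -1.8614] [-0.0134  0.0401 -0.086 ] [0.5465 0.2716 0.1986]
[0.5762 0.0273 0.2   ] 30.0917
```

View pics/lh.png

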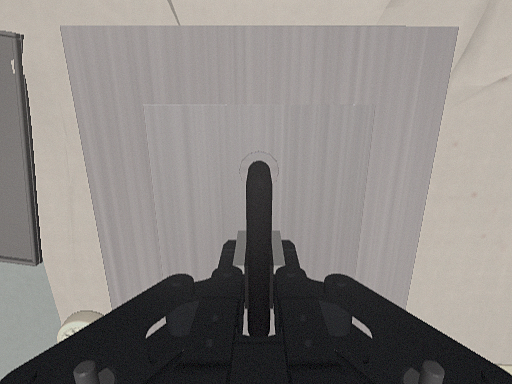

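```bash
python3 - <<'E'
from h import *
import pickle
im,ci=pickle.load(open("lh.pkl","rb"))
t=edge(im,(61,26),(458,26),4); l=edge(im,(61,26),(100,242),4,(.05,.95)); r=edge(im,(458,26),(420,240),4,(.05,.95))
a,b=inter(t,l),inter(t,r); print(a,b)
for z in(.1144,.116):
    A,Bp=ray(ci,a,z)[:2],ray(ci,b,z)[:2]; print(z,A,Bp,np.linalg.norm(A-Bp),"yaw",np.degrees(np.arctan2(-(Bp-A)[0],(Bp-A)[1])))
    d=(Bp-A)/np.linalg.norm(Bp-A); print(" centre",(A+Bp)/2+np.array([d[1],-d[0]])*.1115)
    for L,y in((l,0),(r,0)):
        p=[ray(ci,(-(L[1]*v+L[2])/L[0],v),z)[:2] for v in(40,230)]; e=p[1]-p[0]; print("  side yaw",np.degrees(np.arctan2(e[1],e[0])))
E
```

```text
res med 0.32
  res med 0.17
  res med 0.16
[58.8718 24.9154] [459.2114  24.1286]
0.1144 [ 0.4658 -0.0695] [0.4635 0.1232] 0.1927288551291033 yaw 0.6968111537233733
 centre [0.5761 0.0282]
  side yaw 0.4886694372206932
  side yaw 0.4764760706849643
0.116 [ 0.4661 -0.0685] [0.4638 0.1222] 0.19074656030531117 yaw 0.6968111537233891
 centre [0.5765 0.0282]
  side yaw 0.48866943722069134
  side yaw 0.476476070684962
```

```bash
python3 - <<'E'
from h import *
x,y=.5762,.0256
arm.line_to([x,y,.166],.1); arm.pause(.2)
print(arm.read_tool_pos(),arm.read_ft_force())
for z in np.arange(.163,.1439,-.003):
    arm.line_to([x,y,z],.03); arm.pause(.05); f=np.array(arm.read_ft_force()); print("%.3f"%z,arm.read_tool_pos(),f,arm.read_wrist_torque())
    if f[2]>12: print("stop");break
wristsnap("ld"); cv2.imwrite("pics/sc_ld.png",snapshot("scene")); print(arm.read_time())
E
```

```text
[0.5767 0.0257 0.1668] [ 0.0864  0.9101 -1.8251]
0.163 [0.5762 0.0256 0.163 ] [-0.4292 -0.3649 -2.1996] [-0.043   0.0364  0.046 ]
0.160 [0.5761 0.0256 0.1598] [-0.2142  0.3144 -1.1334] [ 0.0378  0.0251 -0.0132]
0.157 [0.5761 0.0256 0.1569] [ 0.1014 -0.7112 -2.1237] [ 0.0263 -0.0025  0.0073]
0.154 [0.5761 0.0256 0.1538] [-0.779  -0.5014 -2.0784] [-0.0651 -0.0219  0.0027]
0.151 [0.5761 0.0256 0.1509] [-0.5339 -0.5329 -2.1209] [ 0.0082 -0.0499  0.0059]
0.148 [0.5761 0.0256 0.1479] [-0.593   0.8967 -2.1831] [-0.0212 -0.0434  0.0189]
0.145 [0.5768 0.0256 0.1458] [-1.3749 -1.005   5.1802] [-0.0292  0.208   0.0045]
32.9833
```

View pics/sc_ld.png

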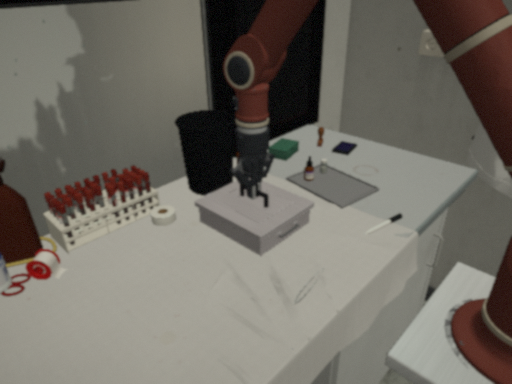

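Contact came at TCP z = 0.146, about 0.1466 − 1 mm, which matches fully down. There was no sideways force on the way. I'll release slowly, back off and check.

```bash
python3 - <<'E'
from h import *
x,y=.5764,.0256
arm.move_gripper(.5); arm.line_to([x,y,.25],.15)
arm.movep([.54,.025,.30],down(np.pi/2)); arm.pause(.3); wristsnap("fb")
arm.movep([.50,.30,.35],down(np.pi/2)); arm.pause(.3); cv2.imwrite("pics/top_f.png",snapshot("top")); cv2.imwrite("pics/sc_f.png",snapshot("scene")); print(arm.read_time())
t=cv2.imread("pics/top_f.png"); cv2.imwrite("pics/top_fc.png",cv2.resize(t[130:275,115:400],None,fx=2.8,fy=2.8,interpolation=cv2.INTER_CUBIC))
s=cv2.imread("pics/sc_f.png"); cv2.imwrite("pics/sc_fc.png",cv2.resize(s[120:270,180:400],None,fx=3.6,fy=3.6,interpolation=cv2.INTER_CUBIC))
import pickle
im,ci=pickle.load(open("fb.pkl","rb"))
print([proj(ci,[.5762+a*.1115,.0268+b*.0965,.061]) for a,b in((-1,-1),(-1,1),(1,-1),(1,1))])
E
```

```text
36.45
[array([166.2822, 102.3821]), array([354.1167, 102.6552]), array([183.0866, 287.5549]), array([336.1899, 287.7809])]
```

View pics/fb.png

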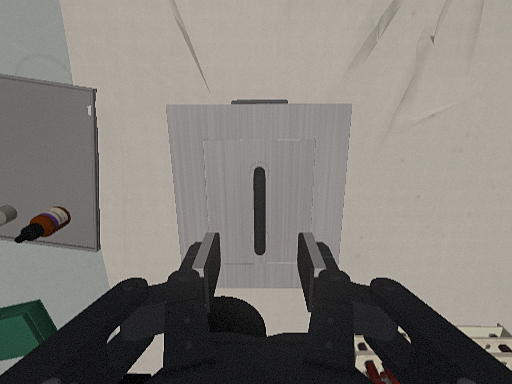

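View pics/top_fc.png

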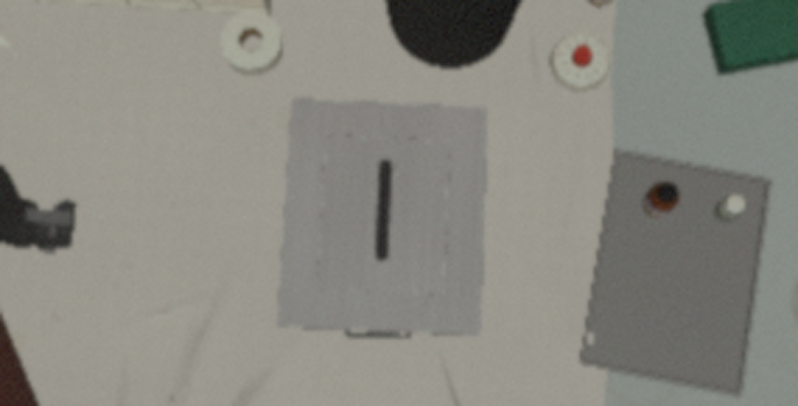

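View pics/sc_fc.png

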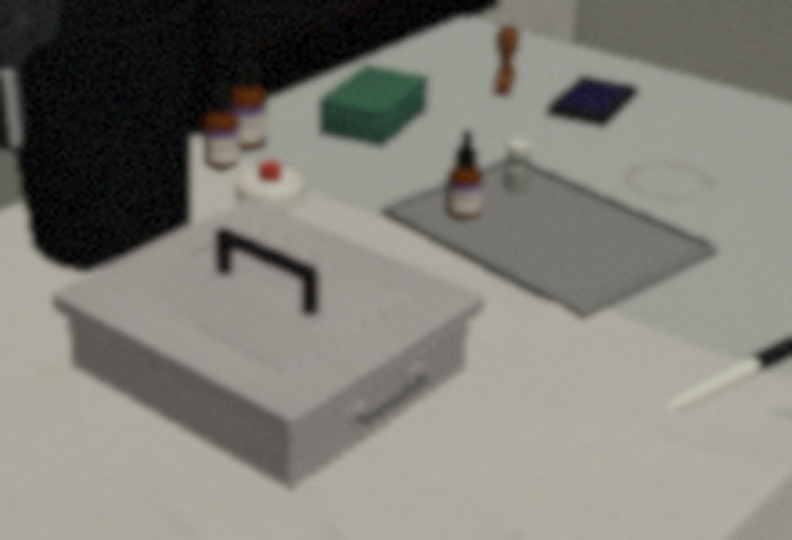

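The lid's corners in fb.png are at about (166,104), (352,104) and (182,288). Predicted for a fully seated, centred lid they are (166,102), (354,103) and (183,288). The bottle and spare vial are upright in the tray, and the bystanders haven't moved.

```bash
python3 - <<'E'
from h import *
print(ticket.finish_job(), arm.read_time())
E
```

```text
the job is handed in; nothing more can be done
the job is handed in; nothing more can be done
```

The job is handed in. The box holds three vials with the lid on. The dropper bottle and the spare vial stand upright in the stock tray. The robot clock read 36.5 s at the last check before handing in, against the 72 s limit.

I moved the bottle out of the box into the tray's empty corner, then two vials from the tray into the box, and checked that all three stood upright before the lid went on. I corrected the lid's y position by 1.4 mm after viewing it in the gripper. It went down with about 1 N of sideways force at most.

**Last checks:**
- **Lid:** contact came at the height expected for fully down, and the visible lid corners were within about 2 pixels of where a seated, centred lid should appear.
- **Surroundings:** the timer, the label roll and the other things on the bench looked undisturbed.
- **Disagreements:** my automatic edge fit for the box caught the inner walls, so I used corner positions read by eye from zoomed images, which gave sizes about 1–2 mm under nominal. An early fix on the lid handle was about 3 mm off in x from the lid's corners, so I used the corners. The fourth lid corner in the final view was partly hidden by a finger, and I didn't measure it.

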